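Clamp the thick printing block in the block vise

ROBOT

A 6-joint arm with a two-finger parallel gripper is mounted at the origin on the work surface; the furniture and walls round the work are solid. World frame = base frame: x ahead of the robot, y to its left, z up, the work surface at z = 0. Lengths are in m, angles in rad, forces in N, time in s.
With the tool pointing down it reaches from about 0.35 to 0.85 m from the base axis. Payload 8.1 kg.
Tool frame: the origin (TCP) lies midway between the tips of the shut fingers; the grasp point (between the pads) lies 19 mm behind it; z points along the fingers, y is the direction in which the jaws open and shut (so a half turn about z gives the same grasp; the last joint's range is limited). The gripper opens to 93 mm and grips with 3 to 60 N. Pads are 15 mm wide; open, the fingers measure 128 mm over their backs; the gripper's body (75 mm by 188 mm) begins 65 mm behind the grasp point.
Start: joints at [1.23, 0.13, 1.488, -0, 1.523, -0.085], TCP at [0.152, 0.58, 0.219] pointing down, gripper open.
Joint ranges: [-2.96, 2.96], [-0.89, 2.26], [0.02, 2.5], [-1.34, 4.48], [0, 2.73], [-2.66, 2.66]. Speed limits (rad/s): [2.39, 2.39, 2.79, 3.14, 3.14, 3.14].

INTERFACE

Orientations are given as a 3x3 rotation matrix whose columns are the frame's x, y, z axes.
In Python, from cell import ctrl, snapshot, job, nets gives the robot as it stands.
- The arm moves only by the tool move_arm, never from a script. Its argument "deltas" is a list of rows, each a list of 2 entries, a list of its own where there are three numbers: the shift along the tool's x, y, z each as a share of 0.03 m, from -1 to 1, then the turn, a rotation vector about the tool's x, y, z each as a share of 0.1 rad, from -1 to 1. In form: [[[tx, ty, tz], [wx, wy, wz]], ...]. A call has 1 to 8 rows; each row shifts and turns the commanded pose from where the row before left it, along the tool's axes as they then stand; what a row does not reach is not made up. A row lasts 1/12 s, in which the tool goes at most 41.7 mm and 7.16 degrees, less where a joint would pass 70% of its speed; a pose out of reach is approached as far as the arm can. A call with a number of a shift or a turn outside -1 to 1 is refused whole. A call with a gripper value outside its range is refused whole. "claw" is the opening, from 0 (shut) to 1 (fully open), set as the call begins (left out, the last holds). The fingers move at their own pace and stop on an object; the grip force is fixed at half the most. Time passes only in rows, so rows that do not move let the fingers close. It gives the time, the measured TCP pose, the force and the opening at its end, in the units of the state.
- ctrl.get_obs(): the state, without advancing time (a new reading comes with each control period).
- snapshot(name): name is "scene" or "side" or "wrist"; returns a dict with "img" (384x512x3 uint8, blue, green, red), "fx", "fy", "cx", "cy" (pixels), "extrinsics" (4x4, takes a point from world to camera coordinates). Camera axes: x right, y down, z forward; pixel columns grow to the right and rows downward; lengths in m; the calibration is good to about 2 mm. A picture is of the moment at which its call begins. There is no depth.
- job.job_done(): hands the job in, once; it reports no verdict.
Trained networks look in a picture, given as the dict that the camera call returned (one of the last four; its "shot" number tells which), for a name from the list of things; names that differ only in an ending like _2 or _b are one class to them, and where a whole thing is asked for, a point or a joint stands for the part that bears it (a point fixed in the world has none). Each returns a list of dicts, best first, with "conf" (0 to 1); they miss things now and then, are a little off and sometimes report something else, mostly with a low value. They report only what shows in the picture. A call takes as long as a camera call. They do not tell look-alikes from the thing itself.
- nets.spot_in(picture, label): "position" ([row, column] in pixels, amid what is visible of it).
The state is a dict: "time_s": time; "joint_pos": joint angles; "joint_vel": joint speeds; "tau": joint torques, N m; "tool_pos": TCP position; "tool_rot": TCP orientation; "force": force on the tool from outside, world axes, zero at the start; "wrist_torque": the same for the moment, N m; "finger_gap": opening from 0.0 (shut) to 1.0 (fully open).
Only numpy, scipy, OpenCV 4.12 (cv2) and the standard library are available. Lean on these libraries where they do the work, as an engineer would, in place of code of your own. Each camera call takes 0.05 s, during which the arm holds its last target.

TASK

Clamp the thickest of the three lino-faced wooden printing blocks in the vise so that it can be carved. Set it flat on the two parallels between the jaws, lino face up, lengthwise across the gap and centred, with one short end against the fixed jaw; then slide the moving jaw up until the block is held tight between both jaws.

Things in the scene. Friction and masses are not known exactly. Their poses are not given: they have to be found in the camera images.
- block_thick: The block to clamp: wood with a dark lino face on top, 70 (x) x 44 (y) x 40 (z) mm, 0.1 kg, lying lino up on the table. Origin: centre of its underside; x along the 70 mm, z up. Take it across its 44 mm width. Two blocks of the same materials near it are not wanted: one 16 mm thick (84 x 60), one long and narrow (116 x 30 x 22).
- vise: Low dark grey vise, fixed, 230 x 90 mm. Origin on the table; x runs along the slide to the fixed jaw, z up. Bed top z = 16 mm. Fixed jaw's face: x = 60 mm, 80 wide, top z = 58. Two fixed steel parallels (8 mm bars along y at x = -2 and 45, tops z = 28) carry the block. Seated against the fixed jaw its origin is at x = 25, y = 0, z = 28, its length along the vise's x, either way round.
- vise_jaw (a joint): Moving jaw's slide in m: 0 wide open (120 mm between the jaw faces), 0.060 shut (60 mm). It grows as the jaw moves along the vise's +x. Starts at 0 to 0.015, takes about 5 N to slide, stays where it is left. Jaw face at vise x = -60 mm + joint, 80 mm wide, top 58 mm above the table. With the 70 mm block held tight it reads 0.050.
- vise_handle (a point): Grip point on the moving jaw's upright round dark post, 20 mm in diameter, 44 mm behind the jaw's face on the vise's centre line; the point is 80 mm above the table, the post's top 100 mm, the carriage round its foot 34 mm. It moves with the jaw along the vise's x.
Mind the look-alikes: they are no part of the job. What is shaped like the vise but orange is not meant.

How it is judged:
On the way:
1. the block sits flat and square on the parallels with its end within 15 mm of the fixed jaw, while the moving jaw is still open (x of block_thick in the frame of vise between 0.01 and 0.03 m and y of block_thick in the frame of vise between -0.02 and 0.02 m and z of block_thick in the frame of vise between 0.024 and 0.033 m and angle between block_thick's own z axis and vertical below 0.17 rad and angle between the x axis of block_thick and the x axis of vise, either way round below 0.26 rad and value of joint vise_jaw below 0.035 m), for 0.2 s.
At the end, for the whole second after the job is handed in: The thick block rests on the parallels (height within 4 mm, level within 7 degrees, lino up), square to the jaws within 10 degrees, centred within 20 mm, its end within 4 mm of the fixed jaw, and the moving jaw is closed on it (slack under 3 mm, joint over 0.047); everything is at rest and released (x of block_thick in the frame of vise between 0.021 and 0.03 m and y of block_thick in the frame of vise between -0.02 and 0.02 m and z of block_thick in the frame of vise between 0.024 and 0.032 m and angle between block_thick's own z axis and vertical below 0.12 rad and angle between the x axis of block_thick and the x axis of vise, either way round below 0.17 rad and value of joint vise_jaw above 0.047 m and linear speed of block_thick below 0.02 m/s); the robot touches nothing.
It also fails if it takes over 45 s, if anything falls off the work surface, if the arm or the gripper's body presses on something with over 40 N, if the wrist force passes 120 N, or if a joint passes its speed limit or range.

## Working session

There is one attempt and no reset: what is moved stays moved. The work goes in short steps, Python scripts to look and compute and a tool call to move; the robot and the scene stay as the last step left them, time stands still between calls to the robot, and variables do not carry over. Pictures are saved under pics/ and viewed, and the job is handed in when it is done.

Besides the shell and the picture viewer there is one more tool, called after "Request:" as name(argument=value, ...), one argument or row to a line, values as JSON. move_arm: Moves the arm, as the interface text tells. Its arguments: {"type":"object","properties":{"deltas":{"type":"array"},"claw":{"type":"number"}},"required":["deltas"]}

```bash
mkdir -p pics; ls; python3 - <<'E'
from cell import ctrl, snapshot, nets
import cv2,numpy as np,pickle
o=ctrl.get_obs();print(o['time_s'],o['tool_pos'],np.round(o['tool_rot'],3),o['finger_gap'])
d={}
for n in ['scene','side','wrist']:
    s=snapshot(n);d[n]=s;cv2.imwrite(f'pics/{n}0.png',s['img'])
    print(n,s['fx'],s['cx'],s['cy'],np.round(s['extrinsics'],3).tolist())
    for l in ['block_thick','vise','vise_handle','vise_jaw']:
        print(l,[(np.round(r['position']),round(r['conf'],2)) for r in nets.spot_in(s,l)])
pickle.dump(d,open('s0.pkl','wb'))
E
```

```text
pics
0.0 [0.15160662 0.5799245  0.21759375] [[-0.967  0.253 -0.001]
 [ 0.253  0.967 -0.002]
 [ 0.    -0.002 -1.   ]] 1.0029847497299955
scene 436.7219659095923 262.0617616189698 183.87257535943908 [[0.799, -0.601, 0.008, -0.392], [-0.402, -0.544, -0.737, 0.21], [0.448, 0.585, -0.676, 1.16], [0.0, 0.0, 0.0, 1.0]]
block_thick [(array([244., 328.]), 0.88)]
vise [(array([149., 264.]), 0.69), (array([174., 173.]), 0.58)]
vise_handle [(array([168., 187.]), 0.66), (array([144., 281.]), 0.62)]
vise_jaw [(array([144., 282.]), 0.77)]
side 380.252380441714 254.65959588891673 194.57973658021268 [[1.0, 0.025, -0.005, -0.475], [0.013, -0.67, -0.742, 0.036], [-0.022, 0.742, -0.67, 1.124], [0.0, 0.0, 0.0, 1.0]]
block_thick [(array([294., 260.]), 0.85)]
vise [(array([160., 194.]), 0.83), (array([293., 260.]), 0.32)]
vise_handle [(array([174., 313.]), 0.78), (array([164., 210.]), 0.68)]
vise_jaw [(array([179., 314.]), 0.81), (array([162., 213.]), 0.69), (array([290., 258.]), 0.5)]
wrist 323.2212353904956 259.75054466618747 195.6260222611344 [[0.254, 0.967, -0.0, -0.6], [0.924, -0.243, 0.297, -0.034], [0.287, -0.075, -0.955, 0.393], [0.0, 0.0, 0.0, 1.0]]
block_thick []
vise [(array([262.,  41.]), 0.61)]
vise_handle []
vise_jaw []
```

View pics/scene0.png

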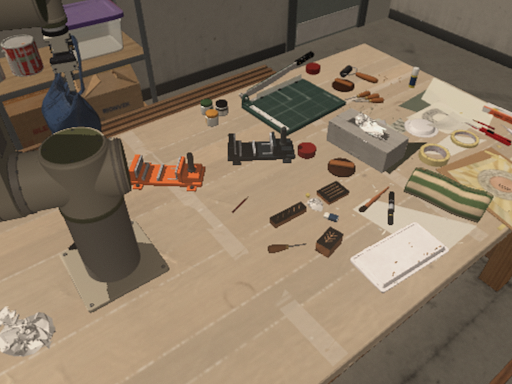

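View pics/side0.png

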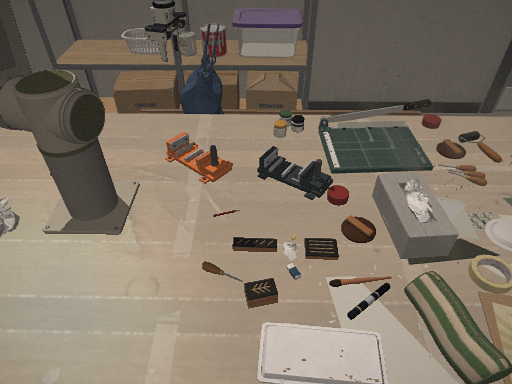

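View pics/wrist0.png

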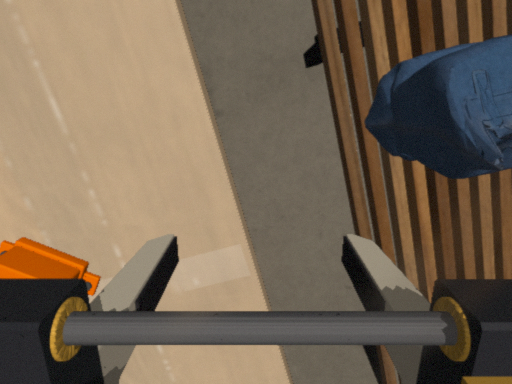

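The dark vise is at scene (149,262) / side (172,295), and the orange look-alike at scene (174,170) / side (157,198). There are three blocks in the scene view: long and narrow at (213,288), thin at (192,333), and tall at (242,329), which fits block_thick. I'll enlarge to confirm.

```bash
python3 - <<'E'
import cv2,numpy as np,pickle
d=pickle.load(open('s0.pkl','rb'))
a=cv2.resize(d['side']['img'][225:315,200:350],None,fx=5,fy=5,interpolation=cv2.INTER_CUBIC)
b=cv2.resize(d['side']['img'][140:205,250:345],None,fx=8,fy=8,interpolation=cv2.INTER_CUBIC)
c=cv2.resize(d['scene']['img'][125:170,220:300],None,fx=9,fy=9,interpolation=cv2.INTER_CUBIC)
e=cv2.resize(d['scene']['img'][175:265,260:360],None,fx=6,fy=6,interpolation=cv2.INTER_CUBIC)
for n,i in zip('abce',[a,b,c,e]): cv2.imwrite(f'pics/crop_{n}.png',i)
E
```

```text
(no output)
```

View pics/crop_a.png

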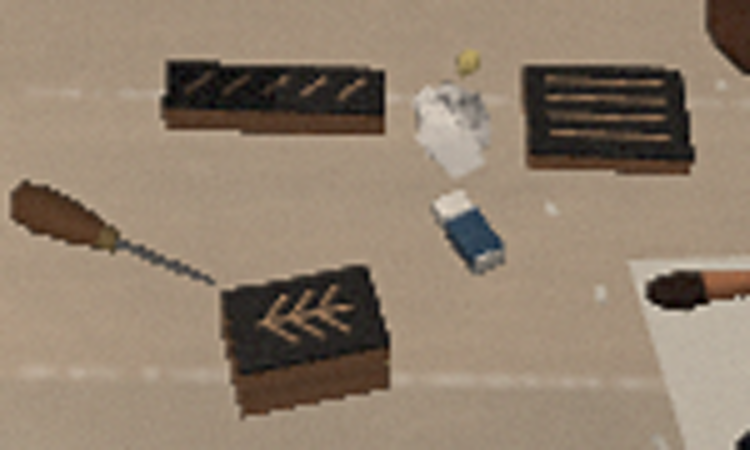

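View pics/crop_b.png

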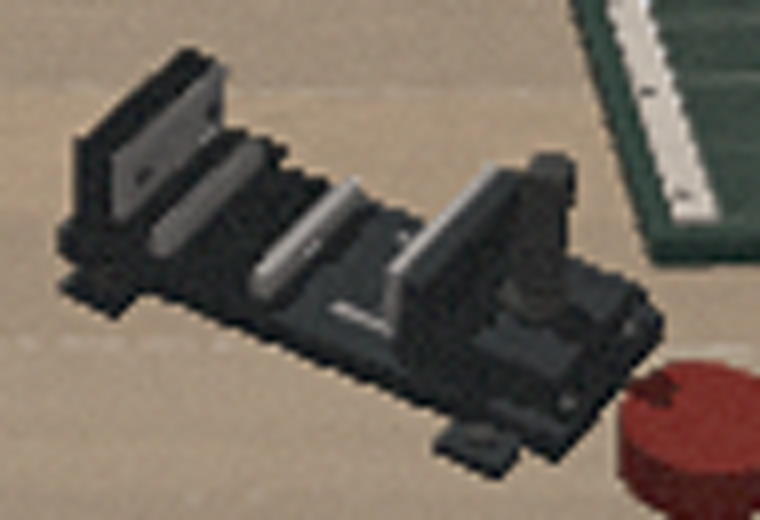

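View pics/crop_c.png

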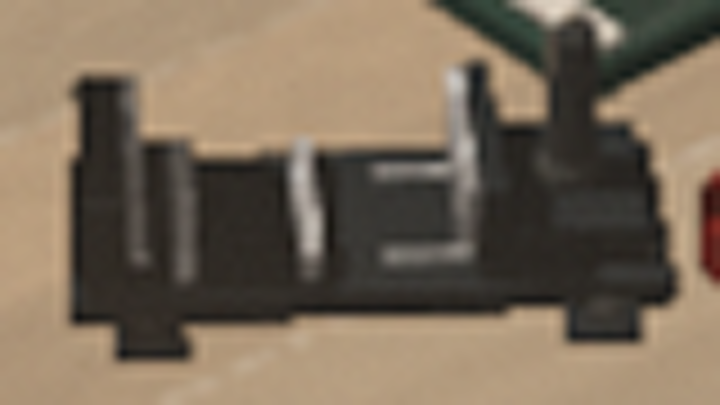

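View pics/crop_e.png

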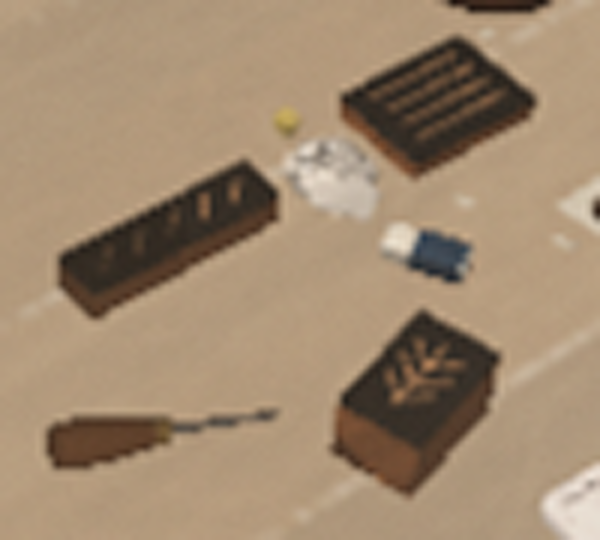

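The block with the feather motif at side (261,292) / scene (330,242) is clearly the thickest of the three. The dark vise has its fixed jaw on the left and the post on the right. Next I'll fit the poses from corners in both views.

```bash
cat > h.py <<'E'
import numpy as np,cv2,pickle
from scipy.optimize import least_squares
def proj(s,P):
    E=np.array(s['extrinsics']);P=np.atleast_2d(P);c=P@E[:3,:3].T+E[:3,3]
    return np.c_[s['fx']*c[:,0]/c[:,2]+s['cx'],s['fy']*c[:,1]/c[:,2]+s['cy']]
def T(p,P):
    P=np.atleast_2d(np.array(P,float));c,s=np.cos(p[2]),np.sin(p[2])
    return np.c_[p[0]+c*P[:,0]-s*P[:,1],p[1]+s*P[:,0]+c*P[:,1],P[:,2]]
def uncrop(pts,f,ox,oy): return (np.array(pts,float)+.5)/f-.5+[ox,oy]
E
python3 - <<'E'
from h import *
d=pickle.load(open('s0.pkl','rb'));S,C=d['side'],d['scene']
# block
a,b=.035,.022
Ps=[(-a,b,.04),(a,b,.04),(a,-b,.04),(-a,-b,.04),(-a,-b,0),(a,-b,0)]
us=uncrop([(220,291),(368,266),(390,345),(236,375),(243,417),(390,388)],5,200,225)
Pc=[(a,b,.04),(a,-b,.04),(-a,-b,.04),(-a,b,.04),(-a,-b,0),(a,-b,0),(-a,b,0)]
uc=uncrop([(424,311),(498,357),(410,447),(337,408),(410,494),(490,402),(335,450)],6,260,175)
f=lambda p:np.r_[(proj(S,T(p,Ps))-us).ravel(),(proj(C,T(p,Pc))-uc).ravel()]
r=least_squares(f,[.5,-.33,.1],loss='soft_l1');print(r.x,np.round(f(r.x),1))
for nm in 'SC':
    pass
pickle.dump(r.x,open('blk.pkl','wb'))
# vise p=x,y,yaw,q, bar half length
def pts(p):
    q=p[3];h=p[4]
    s=[(.06,.04,.058),(.06,-.04,.058),(-.06+q,.04,.058),(-.06+q,-.04,.058),(-.104+q,0,.1),(.045,h,.028),(.045,-h,.028),(-.002,h,.028),(-.002,-h,.028)]
    c=[(.06,-.04,.058),(-.06+q,-.04,.058),(-.104+q,0,.1),(.045,h,.028),(.045,-h,.028),(-.002,h,.028),(-.002,-h,.028)]
    return s,c
us=uncrop([(113,150),(225,68),(390,265),(495,165),(552,160),(155,240),(265,140),(260,270),(355,182)],8,250,140)
uc=uncrop([(130,78),(455,66),(575,25),(185,280),(180,143),(313,272),(298,140)],9,220,125)
def f(p):
    s,c=pts(p);return np.r_[(proj(S,T(p,s))-us).ravel(),(proj(C,T(p,c))-uc).ravel()]
r=least_squares(f,[.6,.2,2.8,.005,.035],loss='soft_l1',x_scale=[.1,.1,.1,.01,.01]);print(r.x,np.round(f(r.x),1))
pickle.dump(r.x,open('vise.pkl','wb'))
E
```

```text
[ 0.49536274 -0.29771123  0.23666833] [-0.2 -0.3 -0.3 -0.7  0.1 -0.6  0.4 -0.8 -0.7  0.5 -0.5  0.6 -0.1 -0.8
  1.2 -0.7  1.8 -0.2  0.1 -2.   0.1  1.4  0.6  1.3 -0.9  0.5]
[ 5.73787888e-01  1.61966107e-01  2.57890244e+00 -6.59878084e-05
  3.87824976e-02] [ 0.8  1.9 -0.1 -0.2 -0.2  0.7 -1.  -0.2  0.2  0.8 -0.4 -0.4 -1.7 -0.1
 -0.8  1.  -0.5 -0.6  0.8 -0.5 -0.4 -0.6  0.8  0.1  0.4 -1.9 -0.1 -0.6
  0.2 -1.7  0.3 -0.9]
```

Request:
move_arm(
  deltas=[
    [[-0.84,-0.52,-0.05],[0,0,0]],
    [[-0.84,-0.52,-0.05],[0,0,0]],
    [[-0.84,-0.52,-0.05],[0,0,0]],
    [[-0.84,-0.52,-0.05],[0,0,0]],
    [[-0.84,-0.52,-0.05],[0,0,0]],
    [[-0.84,-0.52,-0.05],[0,0,0]],
    [[-0.84,-0.52,-0.05],[0,0,0]],
    [[-0.84,-0.52,-0.05],[0,0,0]],
  ],
  claw=1,
)

```text
time_s: 1.42
tool_pos: [0.316, 0.4076, 0.2309]
tool_rot: [[-0.968, 0.253, 0.0], [0.253, 0.968, 0.0], [-0.0, 0.0, -1.0]]
force: [-0.5, 0.6, 0.1]
finger_gap: 1.001
```

Request:
move_arm(
  deltas=[
    [[-0.84,-0.52,-0.05],[0,0,0]],
    [[-0.84,-0.52,-0.05],[0,0,0]],
    [[-0.84,-0.52,-0.05],[0,0,0]],
    [[-0.84,-0.52,-0.05],[0,0,0]],
    [[-0.84,-0.52,-0.05],[0,0,0]],
    [[-0.84,-0.52,-0.05],[0,0,0]],
    [[-0.84,-0.52,-0.05],[0,0,0]],
    [[-0.84,-0.52,-0.05],[0,0,0]],
  ],
)

```text
time_s: 2.08
tool_pos: [0.4796, 0.2358, 0.2429]
tool_rot: [[-0.967, 0.253, 0.0], [0.253, 0.967, 0.0], [-0.0, 0.0, -1.0]]
force: [-0.3, -0.0, -0.7]
finger_gap: 0.999
```

Request:
move_arm(
  deltas=[
    [[-0.84,-0.52,-0.05],[0,0,0]],
    [[-0.84,-0.52,-0.05],[0,0,0]],
    [[-0.84,-0.52,-0.05],[0,0,0]],
    [[-0.84,-0.52,-0.05],[0,0,0]],
    [[0,0,0],[0,0,1]],
    [[0,0,0],[0,0,1]],
    [[0,0,0],[0,0,1]],
    [[0,0,0],[0,0,0]],
  ],
)

```text
time_s: 2.75
tool_pos: [0.5606, 0.1508, 0.2486]
tool_rot: [[-0.847, 0.532, -0.0], [0.532, 0.847, 0.0], [0.0, -0.0, -1.0]]
force: [0.1, 0.2, -0.6]
finger_gap: 1.001
```

```bash
cat > look.py <<'E'
import sys
from cell import ctrl, snapshot
from h import *
n=sys.argv[1]
s=snapshot('wrist');o=ctrl.get_obs()
pickle.dump(s,open(f'{n}.pkl','wb'))
print(o['time_s'],o['tool_pos'],np.round(o['tool_rot'],4).tolist(),np.round(o['joint_pos'],2),o['finger_gap'])
cv2.imwrite(f'pics/{n}.png',cv2.resize(s['img'],(768,576),interpolation=cv2.INTER_CUBIC))
E
python3 look.py w1
```

```text
2.8 [0.56048828 0.15098834 0.24860611] [[-0.8502, 0.5265, -0.0001], [0.5265, 0.8502, -0.0], [0.0, -0.0, -1.0]] [ 0.17  0.07  1.5  -0.    1.57 -0.84] 1.0012417069334107
```

View pics/w1.png

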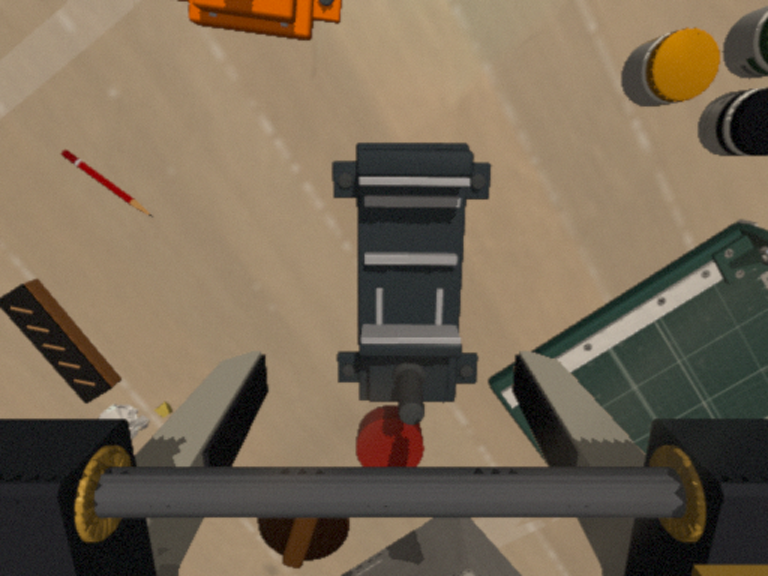

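The wrist view shows the dark vise square on: fixed jaw plate at (414,182) in the enlarged picture, bars at (413,203) and (410,259), moving jaw at (410,335), post top at (410,412). The orange one is at the top edge. I'll enlarge it for exact corners.

```bash
python3 - <<'E'
from h import *
s=pickle.load(open('w1.pkl','rb'))
c=cv2.resize(s['img'][90:290,215:335],None,fx=4,fy=4,interpolation=cv2.INTER_CUBIC)[:600]
c1=cv2.resize(s['img'][90:190,215:335],None,fx=6,fy=6,interpolation=cv2.INTER_CUBIC)
c2=cv2.resize(s['img'][190:285,215:335],None,fx=6,fy=6,interpolation=cv2.INTER_CUBIC)
cv2.imwrite('pics/w1a.png',c1);cv2.imwrite('pics/w1b.png',c2)
E
```

```text
(no output)
```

View pics/w1a.png

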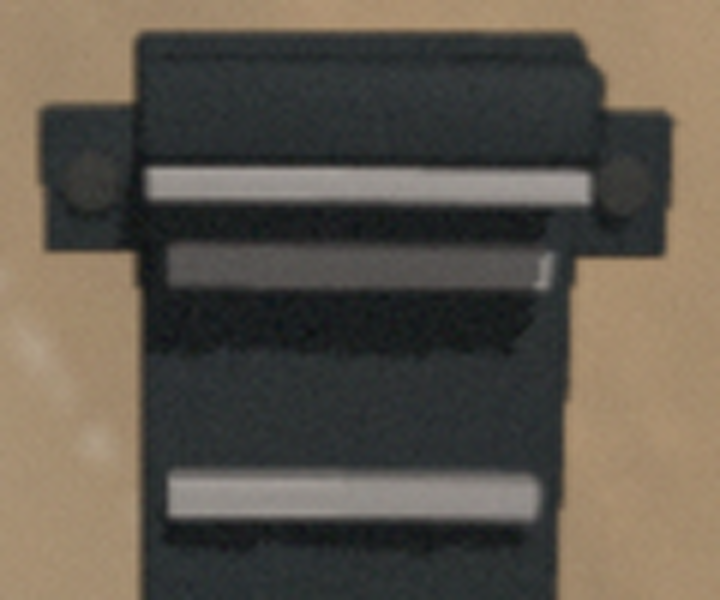

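View pics/w1b.png

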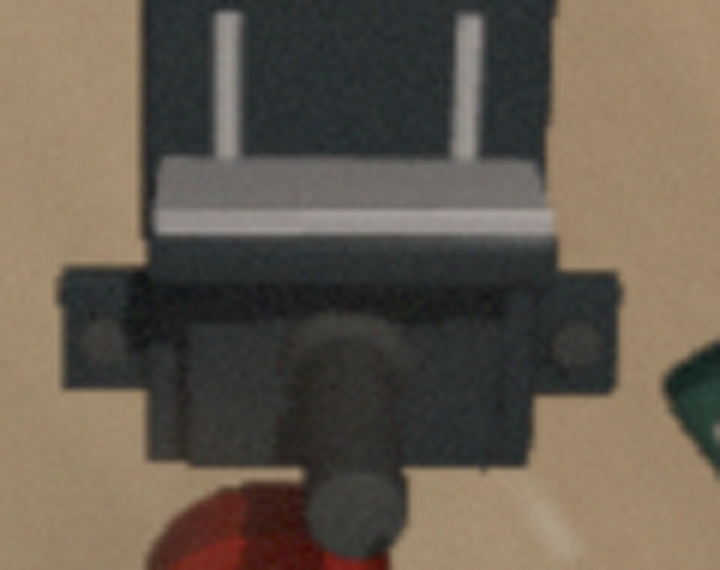

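```bash
python3 - <<'E'
from h import *
s=pickle.load(open('w1.pkl','rb'))
A=uncrop([(145,204),(592,206),(168,243),(548,243),(168,473),(540,473),(168,520),(538,520)],6,215,90)
B=uncrop([(155,209),(549,209),(357,513)],6,215,190)
u=np.r_[A,B]
def P(p):
    q,h=p[3],p[4]
    return [(.06,.04,.058),(.06,-.04,.058),(.049,h,.028),(.049,-h,.028),(.002,h,.028),(.002,-h,.028),(-.006,h,.028),(-.006,-h,.028),(-.06+q,.04,.058),(-.06+q,-.04,.058),(-.104+q,0,.1)]
f=lambda p:(proj(s,T(p,P(p)))-u).ravel()
r=least_squares(f,pickle.load(open('vise.pkl','rb')),x_scale=[.1,.1,.1,.01,.01]);print(r.x.round(4),np.round(f(r.x),1))
pickle.dump(r.x,open('vise.pkl','wb'))
E
```

```text
[5.7410e-01 1.6210e-01 2.5718e+00 2.1000e-03 3.7800e-02] [ 0.  -0.9 -0.6 -0.6 -0.2  0.1  0.4  0.6  0.1  0.8 -0.2  1.2  0.1 -0.7
 -0.2 -0.3 -0.5 -0.5  1.   0.   0.2  0.5]
```

Request:
move_arm(
  deltas=[
    [[-0.376,-0.867,0],[0,0,0]],
    [[-0.376,-0.867,0],[0,0,0]],
    [[-0.376,-0.867,0],[0,0,0]],
    [[-0.376,-0.867,0],[0,0,0]],
    [[-0.376,-0.867,0],[0,0,0]],
    [[-0.376,-0.867,0],[0,0,0]],
    [[-0.376,-0.867,0],[0,0,0]],
    [[-0.376,-0.867,0],[0,0,0]],
  ],
)

```text
time_s: 3.47
tool_pos: [0.527, -0.0743, 0.2489]
tool_rot: [[-0.852, 0.524, 0.001], [0.524, 0.852, -0.0], [-0.001, 0.0, -1.0]]
force: [0.4, 1.0, -0.3]
finger_gap: 1.0
```

Request:
move_arm(
  deltas=[
    [[-0.376,-0.867,0],[0,0,0]],
    [[-0.376,-0.867,0],[0,0,0]],
    [[-0.376,-0.867,0],[0,0,0]],
    [[-0.376,-0.867,0],[0,0,0]],
    [[-0.376,-0.867,0],[0,0,0]],
    [[-0.376,-0.867,0],[0,0,0]],
    [[-0.376,-0.867,0],[0,0,0]],
    [[-0.376,-0.867,0],[0,0,0]],
  ],
)

```text
time_s: 4.13
tool_pos: [0.4939, -0.2988, 0.2488]
tool_rot: [[-0.852, 0.524, 0.0], [0.524, 0.852, -0.0], [-0.0, -0.0, -1.0]]
force: [0.7, -0.5, -0.5]
finger_gap: 1.0
```

Request:
move_arm(
  deltas=[
    [[0,0,0],[0,0,-0.99]],
    [[0,0,0],[0,0,-0.99]],
    [[0,0,0],[0,0,-0.99]],
    [[0,0,0],[0,0,-0.99]],
    [[0,0,0],[0,0,-0.99]],
    [[0,0,0],[0,0,-0.99]],
    [[0,0,0],[0,0,-0.99]],
    [[0,0,0],[0,0,-0.99]],
  ],
)

```text
time_s: 4.8
tool_pos: [0.4943, -0.2974, 0.2488]
tool_rot: [[-0.97, -0.243, 0.0], [-0.243, 0.97, -0.0], [-0.0, -0.0, -1.0]]
force: [0.4, -0.5, -0.3]
finger_gap: 0.998
```

Request:
move_arm(
  deltas=[
    [[0,0,0],[0,0,0]],
    [[0,0,0],[0,0,0]],
  ],
)

```text
time_s: 4.97
tool_pos: [0.4942, -0.2975, 0.2487]
tool_rot: [[-0.972, -0.234, 0.0], [-0.234, 0.972, -0.0], [-0.0, -0.0, -1.0]]
force: [-0.1, -0.2, 0.1]
finger_gap: 1.001
```

```bash
python3 look.py w2; python3 - <<'E'
from h import *
s=pickle.load(open('w2.pkl','rb'))
p=pickle.load(open('blk.pkl','rb'));a,b=.035,.022
u=proj(s,T(p,[(a,b,.04),(a,-b,.04),(-a,-b,.04),(-a,b,.04)]));print(u.round(1))
x,y=u.mean(0).astype(int);ox,oy=x-60,y-48;print(ox,oy)
c=cv2.resize(s['img'][oy:oy+96,ox:ox+120],None,fx=6,fy=6,interpolation=cv2.INTER_CUBIC)
for q in u: cv2.circle(c,tuple(int(v) for v in ((q-[ox,oy]+.5)*6-.5)),3,(0,255,0),1)
cv2.imwrite('pics/w2a.png',c)
E
```

```text
5.0167 [ 0.4942356  -0.29749631  0.2487123 ] [[-0.9726, -0.2327, 0.0001], [-0.2327, 0.9726, -0.0], [-0.0001, -0.0001, -1.0]] [-0.63  0.06  1.51  0.    1.57 -2.44] 0.9973055050575871
[[277.4 197.6]
 [241.3 197.6]
 [240.2 139.9]
 [278.3 139.8]]
199 120
```

View pics/w2.png

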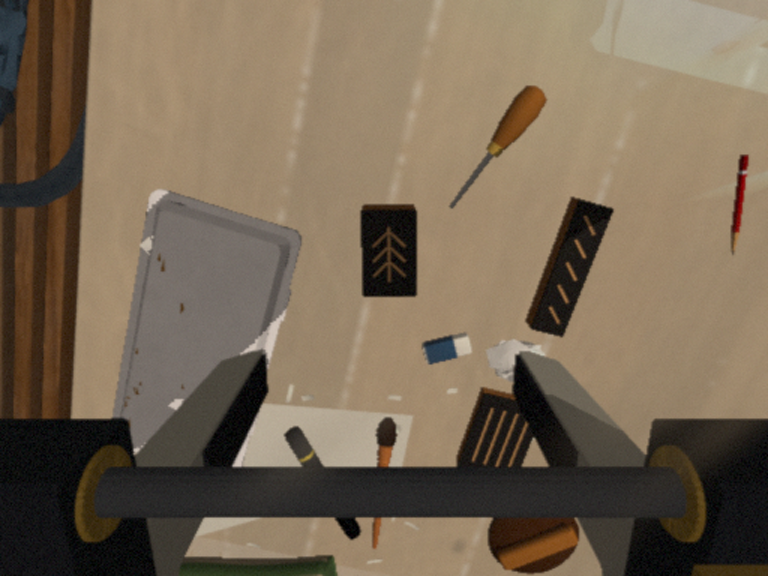

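View pics/w2a.png

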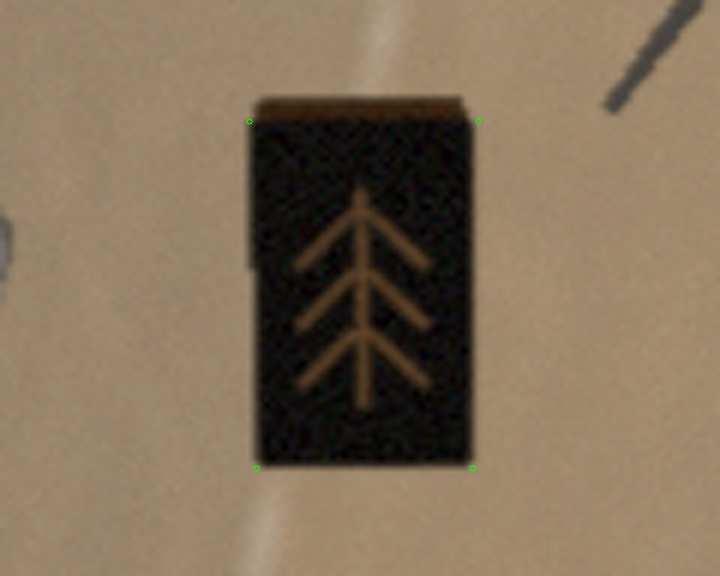

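The block outline agrees with my model: top corners at wrist (241,198) to (278,140), which fits a 70 x 44 mm face at z = 40 mm. Going down over it with the fingers partly closed so they clear the tray.

Request:
move_arm(
  deltas=[
    [[-0.04,-0.02,0.8],[0,0,0]],
    [[0,0,0.9],[0,0,0]],
    [[0,0,0.9],[0,0,0]],
    [[0,0,0.9],[0,0,0]],
    [[0,0,0.9],[0,0,0]],
    [[0,0,0.9],[0,0,0]],
    [[0,0,0.7],[0,0,0]],
    [[0,0,0.5],[0,0,0]],
  ],
  claw=0.75,
)

```text
time_s: 5.68
tool_pos: [0.4943, -0.297, 0.0509]
tool_rot: [[-0.973, -0.232, -0.002], [-0.232, 0.973, 0.002], [0.002, 0.002, -1.0]]
force: [0.2, 0.7, -0.3]
finger_gap: 0.749
```

Request:
move_arm(
  deltas=[
    [[0,0,0.5],[0,0,0]],
    [[0,0,0.5],[0,0,0]],
    [[0,0,0.3],[0,0,0]],
    [[0,0,0.2],[0,0,0]],
    [[0,0,0],[0,0,0]],
    [[0,0,0],[0,0,0]],
  ],
)

```text
time_s: 6.18
tool_pos: [0.4957, -0.298, 0.009]
tool_rot: [[-0.972, -0.234, 0.0], [-0.234, 0.972, -0.0], [-0.0, -0.0, -1.0]]
force: [0.2, -0.8, 0.0]
finger_gap: 0.748
```

Request:
move_arm(
  deltas=[
    [[0,0,0],[0,0,0]],
    [[0,0,0],[0,0,0]],
    [[0,0,0],[0,0,0]],
    [[0,0,0],[0,0,0]],
    [[0,0,0],[0,0,0]],
    [[0,0,0],[0,0,0]],
    [[0,0,0],[0,0,0]],
    [[0,0,0],[0,0,0]],
  ],
  claw=0.2,
)

```text
time_s: 6.85
tool_pos: [0.4958, -0.2982, 0.0092]
tool_rot: [[-0.972, -0.234, 0.001], [-0.234, 0.972, -0.0], [-0.0, -0.001, -1.0]]
force: [-0.7, 0.3, 5.1]
finger_gap: 0.47
```

Request:
move_arm(
  deltas=[
    [[0,0,-0.3],[0,0,0]],
    [[0,0,-0.7],[0,0,0]],
    [[0,0,-1],[0,0,0]],
    [[0,0,-1],[0,0,0]],
    [[0,0,-1],[0,0,0]],
    [[0,0,-0.7],[0,0,0]],
    [[0,0,-0.3],[0,0,0]],
    [[0,0,0],[0,0,0]],
  ],
)

```text
time_s: 7.52
tool_pos: [0.4968, -0.2989, 0.1616]
tool_rot: [[-0.972, -0.234, 0.004], [-0.234, 0.972, -0.003], [-0.003, -0.004, -1.0]]
force: [0.8, -0.3, -2.3]
finger_gap: 0.473
```

Request:
move_arm(
  deltas=[
    [[-0.353,0.925,0],[0,0,0]],
    [[-0.353,0.925,0],[0,0,0]],
    [[-0.353,0.925,0],[0,0,0]],
    [[-0.353,0.925,0],[0,0,0]],
    [[-0.353,0.925,0],[0,0,0]],
    [[-0.353,0.925,0],[0,0,0]],
    [[-0.353,0.925,0],[0,0,0]],
    [[-0.353,0.925,0],[0,0,0]],
  ],
)

```text
time_s: 8.18
tool_pos: [0.5245, -0.0606, 0.156]
tool_rot: [[-0.972, -0.234, -0.004], [-0.234, 0.972, 0.001], [0.003, 0.002, -1.0]]
force: [0.6, 0.1, -1.5]
finger_gap: 0.471
```

Request:
move_arm(
  deltas=[
    [[-0.353,0.925,0],[0,0,0]],
    [[-0.353,0.925,0],[0,0,0]],
    [[-0.353,0.925,0],[0,0,0]],
    [[-0.353,0.925,0],[0,0,0]],
    [[-0.353,0.925,0],[0,0,0]],
    [[-0.353,0.925,0],[0,0,0]],
    [[-0.353,0.925,0],[0,0,0]],
    [[-0.353,0.925,0],[0,0,0]],
  ],
)

```text
time_s: 8.85
tool_pos: [0.5549, 0.1746, 0.1558]
tool_rot: [[-0.972, -0.234, -0.004], [-0.234, 0.972, -0.001], [0.004, 0.0, -1.0]]
force: [0.2, -0.0, -1.0]
finger_gap: 0.469
```

Request:
move_arm(
  deltas=[
    [[0,0,0],[0,0,1]],
    [[0,0,0],[0,0,1]],
    [[0,0,0],[0,0,1]],
    [[0,0,0],[0,0,1]],
    [[0,0,0],[0,0,1]],
    [[0,0,0],[0,0,1]],
    [[0,0,0],[0,0,1]],
    [[0,0,0],[0,0,1]],
  ],
)

```text
time_s: 9.52
tool_pos: [0.5548, 0.1731, 0.1557]
tool_rot: [[-0.843, 0.539, -0.004], [0.539, 0.843, -0.001], [0.003, -0.003, -1.0]]
force: [-0.4, 0.2, -0.8]
finger_gap: 0.469
```

Request:
move_arm(
  deltas=[
    [[0,0,0],[0,0,0.06]],
    [[0,0,0],[0,0,0]],
    [[0,0,0],[0,0,0]],
  ],
)

```text
time_s: 9.77
tool_pos: [0.5556, 0.1732, 0.1572]
tool_rot: [[-0.844, 0.537, -0.002], [0.537, 0.844, -0.0], [0.001, -0.002, -1.0]]
force: [0.4, 0.1, -1.3]
finger_gap: 0.471
```

```bash
cat > rel.py <<'E'
from cell import ctrl
from h import *
o=ctrl.get_obs();v=pickle.load(open('vise.pkl','rb'));c,s=np.cos(v[2]),np.sin(v[2])
d=np.array(o['tool_pos'])[:2]-v[:2];R=np.array(o['tool_rot'])
print('t',o['time_s'],'vise-frame TCP mm',np.round([(c*d[0]+s*d[1])*1e3,(-s*d[0]+c*d[1])*1e3,o['tool_pos'][2]*1e3],1),'yaw err deg',np.degrees(np.arctan2(R[1,0],R[0,0])-v[2]),'gap',o['finger_gap'],'F',np.round(o['force'],1))
E
python3 rel.py; python3 look.py w3
```

```text
t 9.7667 vise-frame TCP mm [ 21.6   0.6 157.2] yaw err deg 0.18509206122806543 gap 0.4705920525418228 F [ 0.4  0.1 -1.3]
9.8167 [0.55580134 0.17326148 0.15758354] [[-0.8435, 0.5372, -0.0015], [0.5372, 0.8435, -0.0003], [0.0011, -0.0011, -1.0]] [ 0.21  0.12  1.61 -0.    1.41 -0.79] 0.4708249199721872
```

View pics/w3.png

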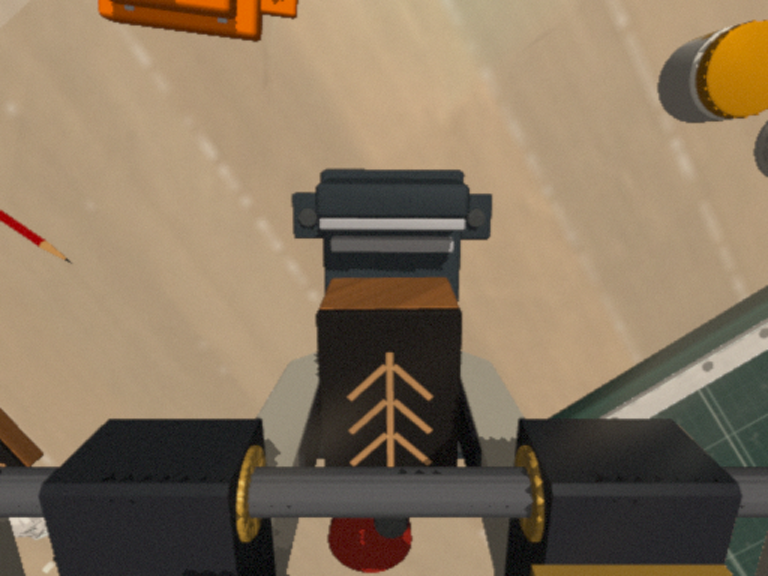

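The block is held straight above the gap, between the fixed jaw plate at (392,225) and the fingers, lino up. Lowering.

Request:
move_arm(
  deltas=[
    [[0,0,0.7],[0,0,0]],
    [[0,0,0.8],[0,0,0]],
    [[0,0,0.8],[0,0,0]],
    [[0,0,0.6],[0,0,0]],
    [[0,0,0.3],[0,0,0]],
    [[0,0,0.2],[0,0,0]],
    [[0,0,0.2],[0,0,0]],
    [[0,0,0],[0,0,0]],
  ],
)

```text
time_s: 10.48
tool_pos: [0.5563, 0.1734, 0.0502]
tool_rot: [[-0.842, 0.539, -0.0], [0.539, 0.842, -0.0], [0.0, -0.0, -1.0]]
force: [-0.2, -0.6, -1.4]
finger_gap: 0.468
```

```bash
python3 rel.py
```

```text
t 10.4833 vise-frame TCP mm [21.1  0.1 50.2] yaw err deg 0.028090475649080376 gap 0.46822125735288256 F [-0.2 -0.6 -1.4]
```

Request:
move_arm(
  deltas=[
    [[0,0,0.15],[0,0,0]],
    [[0,0,0.1],[0,0,0]],
    [[0,0,0.1],[0,0,0]],
    [[0,0,0.07],[0,0,0]],
    [[0,0,0],[0,0,0]],
    [[0,0,0],[0,0,0]],
  ],
)

```text
time_s: 10.98
tool_pos: [0.5563, 0.1734, 0.038]
tool_rot: [[-0.842, 0.539, -0.0], [0.539, 0.842, -0.0], [0.0, -0.0, -1.0]]
force: [0.3, 0.2, -1.1]
finger_gap: 0.472
```

Request:
move_arm(
  deltas=[
    [[0,0,0.03],[0,0,0]],
    [[0,0,0.02],[0,0,0]],
    [[0,0,0],[0,0,0]],
  ],
)

```text
time_s: 11.23
tool_pos: [0.5566, 0.1735, 0.0372]
tool_rot: [[-0.842, 0.539, 0.001], [0.539, 0.842, 0.0], [-0.0, 0.0, -1.0]]
force: [-2.7, -0.5, 3.6]
finger_gap: 0.469
```

```bash
python3 - <<'E'
from cell import snapshot
from h import *
for n,(y0,y1,x0,x1) in {'side':(125,210,245,355),'scene':(100,175,215,305)}.items():
    s=snapshot(n);cv2.imwrite(f'pics/{n}2.png',cv2.resize(s['img'][y0:y1,x0:x1],None,fx=7,fy=7,interpolation=cv2.INTER_CUBIC))
E
```

```text
(no output)
```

View pics/side2.png

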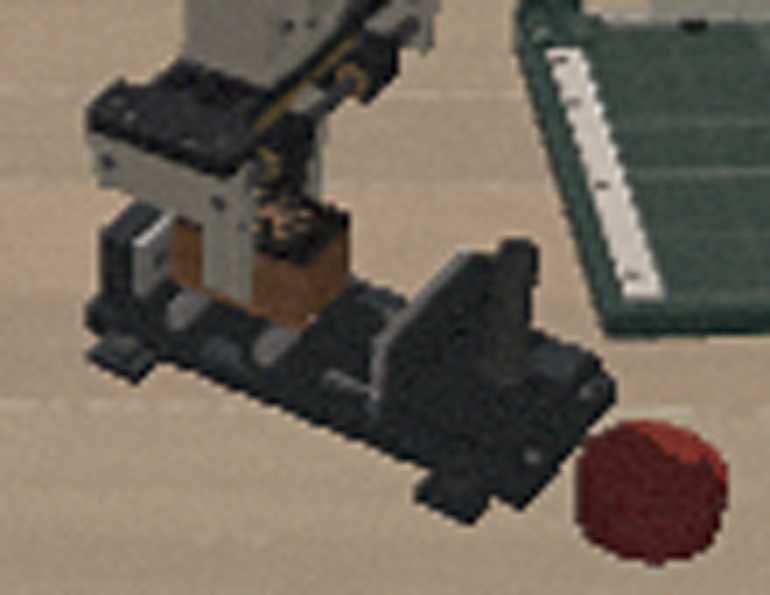

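The block is seated on the parallels, with about 5 N of contact at TCP height 37.2 mm as expected. Its end is close to the fixed jaw. Releasing and rising.

Request:
move_arm(
  deltas=[
    [[0,0,0],[0,0,0]],
    [[0,0,0],[0,0,0]],
    [[0,0,0],[0,0,0]],
    [[0,0,0],[0,0,0]],
    [[0,0,-0.2],[0,0,0]],
    [[0,0,-0.5],[0,0,0]],
    [[0,0,-1],[0,0,0]],
    [[0,0,-1],[0,0,0]],
  ],
  claw=0.75,
)

```text
time_s: 12.0
tool_pos: [0.555, 0.1731, 0.1173]
tool_rot: [[-0.842, 0.539, -0.003], [0.539, 0.842, -0.001], [0.002, -0.002, -1.0]]
force: [0.4, 0.8, 0.5]
finger_gap: 0.746
```

Request:
move_arm(
  deltas=[
    [[0,0,-1],[0,0,0]],
    [[0,0,-1],[0,0,0]],
    [[0,0,-1],[0,0,0]],
    [[0,0,-1],[0,0,0]],
    [[0,0,-0.3],[0,0,0]],
    [[0,0,0],[0,0,0]],
    [[0,0,0],[0,0,0]],
  ],
)

```text
time_s: 12.58
tool_pos: [0.5565, 0.1734, 0.2464]
tool_rot: [[-0.842, 0.54, 0.001], [0.54, 0.842, 0.0], [-0.001, 0.0, -1.0]]
force: [0.1, -1.0, -0.6]
finger_gap: 0.753
```

```bash
python3 rel.py; python3 look.py w4
```

```text
t 12.5833 vise-frame TCP mm [ 21.    0.  246.4] yaw err deg -0.004110025382370427 gap 0.7527101202839384 F [ 0.1 -1.  -0.6]
12.6333 [0.55570327 0.17325871 0.24491556] [[-0.842, 0.5395, -0.0019], [0.5395, 0.842, -0.0004], [0.0014, -0.0014, -1.0]] [ 0.21  0.07  1.5   0.    1.57 -0.79] 0.7484032231193816
```

View pics/w4.png

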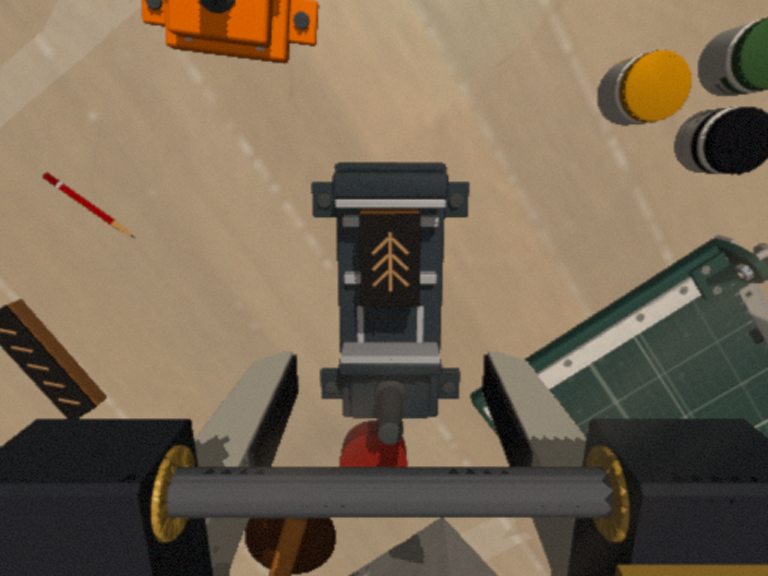

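The block sits square on both parallels, centred, with its end near the fixed jaw plate (390,204). The jaw is still open at (390,355) and the post top is at (388,428). Now to the post.

Request:
move_arm(
  deltas=[
    [[-0.7,0,0],[0,0,0]],
    [[-0.9,0,0],[0,0,0]],
    [[-0.9,0,0],[0,0,0]],
    [[-0.9,0,0],[0,0,0]],
    [[-0.7,0,0],[0,0,0]],
    [[0,0,0],[0,0,0]],
    [[0,0,0],[0,0,0]],
  ],
  claw=0.6,
)

```text
time_s: 13.22
tool_pos: [0.6591, 0.1062, 0.243]
tool_rot: [[-0.841, 0.541, -0.005], [0.541, 0.841, -0.0], [0.004, -0.003, -1.0]]
force: [0.2, -0.2, -0.4]
finger_gap: 0.6
```

Request:
move_arm(
  deltas=[
    [[0,0,0.7],[0,0,0]],
    [[0,0,1],[0,0,0]],
    [[0,0,1],[0,0,0]],
    [[0,0,1],[0,0,0]],
    [[0,0,1],[0,0,0]],
    [[0,0,0.8],[0,0,0]],
    [[0,0,0.5],[0,0,0]],
    [[0,0,0.18],[0,0,0]],
  ],
)

```text
time_s: 13.88
tool_pos: [0.6564, 0.1076, 0.0568]
tool_rot: [[-0.842, 0.539, -0.007], [0.539, 0.842, -0.0], [0.005, -0.004, -1.0]]
force: [-0.7, -0.8, -0.7]
finger_gap: 0.598
```

Request:
move_arm(
  deltas=[
    [[0,0,0],[0,0,0]],
    [[0,0,0],[0,0,0]],
  ],
)

```text
time_s: 14.05
tool_pos: [0.6603, 0.1074, 0.0623]
tool_rot: [[-0.842, 0.539, 0.001], [0.539, 0.842, 0.0], [-0.001, 0.001, -1.0]]
force: [0.4, 0.1, 0.9]
finger_gap: 0.603
```

```bash
python3 rel.py; python3 look.py w5
```

```text
t 14.05 vise-frame TCP mm [-102.    -0.5   62.3] yaw err deg 0.022648397691072665 gap 0.6027032745040085 F [0.4 0.1 0.9]
14.1 [0.66107381 0.10737775 0.06325369] [[-0.8421, 0.5393, 0.0028], [0.5393, 0.8421, 0.0003], [-0.0022, 0.0018, -1.0]] [ 0.08  0.43  1.43  0.    1.29 -0.92] 0.5979811081425936
```

View pics/w5.png

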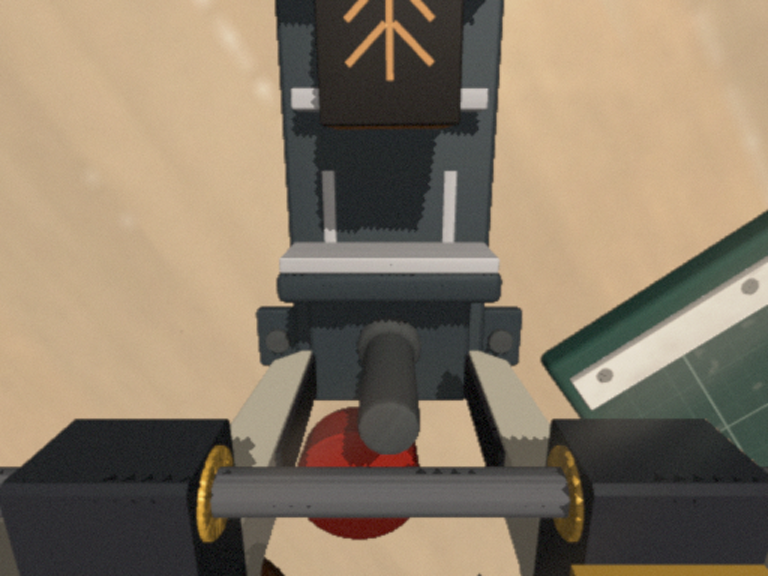

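The post (388,400) stands between the open fingers and the tin is clear below. Closing on the post.

Request:
move_arm(
  deltas=[
    [[0,0,0],[0,0,0]],
    [[0,0,0],[0,0,0]],
    [[0,0,0],[0,0,0]],
    [[0,0,0],[0,0,0]],
    [[0,0,0],[0,0,0]],
    [[0,0,0],[0,0,0]],
    [[0,0,0],[0,0,0]],
    [[0,0,0],[0,0,0]],
  ],
  claw=0,
)

```text
time_s: 14.77
tool_pos: [0.66, 0.1072, 0.0612]
tool_rot: [[-0.842, 0.539, 0.0], [0.539, 0.842, 0.0], [-0.0, 0.0, -1.0]]
force: [0.8, -0.2, 0.3]
finger_gap: 0.211
```

Request:
move_arm(
  deltas=[
    [[0.1,0,0],[0,0,0]],
    [[0.2,0,0],[0,0,0]],
    [[0.2,0,0],[0,0,0]],
    [[0.2,0,0],[0,0,0]],
    [[0.2,0,0],[0,0,0]],
    [[0.2,0,0],[0,0,0]],
    [[0.1,0,0],[0,0,0]],
    [[0,0,0],[0,0,0]],
  ],
)

```text
time_s: 15.43
tool_pos: [0.6297, 0.1266, 0.0613]
tool_rot: [[-0.842, 0.539, 0.001], [0.539, 0.842, -0.0], [-0.001, 0.0, -1.0]]
force: [3.6, 0.2, -1.4]
finger_gap: 0.21
```

```bash
python3 rel.py; python3 look.py w6
```

```text
t 15.4333 vise-frame TCP mm [-66.   -0.1  61.3] yaw err deg 0.010146282354471176 gap 0.21012023011908249 F [ 3.6  0.2 -1.4]
15.4833 [0.62972395 0.12657321 0.06125178] [[-0.8421, 0.5393, 0.0007], [0.5393, 0.8421, 0.0], [-0.0006, 0.0004, -1.0]] [ 0.12  0.36  1.51 -0.    1.27 -0.88] 0.2086226001802684
```

View pics/w6.png

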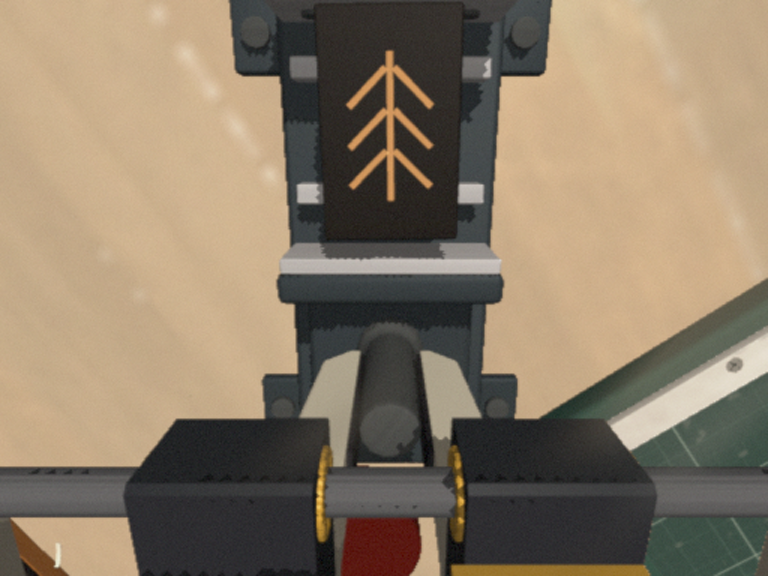

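The jaw travels with the post, reading about 0.038. Next it meets the block, so I'll use small steps and watch the force.

Request:
move_arm(
  deltas=[
    [[0.1,0,0],[0,0,0]],
    [[0.1,0,0],[0,0,0]],
    [[0.05,0,0],[0,0,0]],
    [[0.05,0,0],[0,0,0]],
    [[0.05,0,0],[0,0,0]],
    [[0,0,0],[0,0,0]],
  ],
)

```text
time_s: 15.98
tool_pos: [0.6215, 0.1319, 0.0613]
tool_rot: [[-0.842, 0.54, 0.002], [0.54, 0.842, -0.0], [-0.001, 0.001, -1.0]]
force: [4.7, 0.4, -2.3]
finger_gap: 0.209
```

Request:
move_arm(
  deltas=[
    [[0.03,0,0],[0,0,0]],
    [[0.03,0,0],[0,0,0]],
    [[0,0,0],[0,0,0]],
  ],
)

```text
time_s: 16.23
tool_pos: [0.6201, 0.1328, 0.0613]
tool_rot: [[-0.842, 0.54, 0.002], [0.54, 0.842, -0.0], [-0.002, 0.001, -1.0]]
force: [6.1, -0.8, -3.1]
finger_gap: 0.208
```

```bash
python3 rel.py
```

```text
t 16.2333 vise-frame TCP mm [-54.5  -0.1  61.3] yaw err deg -0.016246376484664402 gap 0.2084506027587266 F [ 6.1 -0.8 -3.1]
```

Request:
move_arm(
  deltas=[
    [[0.04,0,0],[0,0,0]],
    [[0.04,0,0],[0,0,0]],
    [[0,0,0],[0,0,0]],
  ],
)

```text
time_s: 16.48
tool_pos: [0.6198, 0.133, 0.0613]
tool_rot: [[-0.842, 0.54, 0.005], [0.54, 0.842, -0.002], [-0.005, 0.002, -1.0]]
force: [15.4, -4.0, -9.6]
finger_gap: 0.21
```

Request:
move_arm(
  deltas=[
    [[0.04,0,0],[0,0,0]],
    [[0.04,0,0],[0,0,0]],
    [[0,0,0],[0,0,0]],
  ],
)

```text
time_s: 16.73
tool_pos: [0.6198, 0.133, 0.0614]
tool_rot: [[-0.841, 0.541, 0.009], [0.541, 0.841, -0.003], [-0.009, 0.003, -1.0]]
force: [25.7, -8.8, -17.5]
finger_gap: 0.204
```

```bash
python3 rel.py
```

```text
t 16.7333 vise-frame TCP mm [-54.1  -0.2  61.4] yaw err deg -0.08591746888422312 gap 0.2036081627486885 F [ 25.7  -8.8 -17.5]
```

The jaw stopped firmly at TCP vise x = -54.1, a joint value of about 0.050, with the force climbing to about 30 N. I'll ease off part of the load, release and rise.

Request:
move_arm(
  deltas=[
    [[-0.08,0,0],[0,0,0]],
    [[0,0,0],[0,0,0]],
  ],
)

```text
time_s: 16.9
tool_pos: [0.6198, 0.133, 0.0613]
tool_rot: [[-0.841, 0.54, 0.005], [0.54, 0.841, -0.001], [-0.004, 0.002, -1.0]]
force: [14.5, -4.6, -8.1]
finger_gap: 0.207
```

Request:
move_arm(
  deltas=[
    [[0,0,0],[0,0,0]],
    [[0,0,0],[0,0,0]],
    [[0,0,0],[0,0,0]],
    [[0,0,0],[0,0,0]],
    [[0,0,0],[0,0,0]],
    [[0,0,-0.3],[0,0,0]],
    [[0,0,-0.7],[0,0,0]],
    [[0,0,-1],[0,0,0]],
  ],
  claw=0.6,
)

```text
time_s: 17.57
tool_pos: [0.6148, 0.1342, 0.1191]
tool_rot: [[-0.842, 0.539, -0.006], [0.539, 0.842, -0.001], [0.005, -0.004, -1.0]]
force: [0.6, -0.6, -0.2]
finger_gap: 0.6
```

Request:
move_arm(
  deltas=[
    [[0,0,-1],[0,0,0]],
    [[0,0,-1],[0,0,0]],
    [[0,0,-1],[0,0,0]],
    [[0,0,-1],[0,0,0]],
    [[0,0,0],[0,0,0]],
    [[0,0,0],[0,0,0]],
    [[0,0,0],[0,0,0]],
  ],
)

```text
time_s: 18.15
tool_pos: [0.617, 0.1345, 0.2413]
tool_rot: [[-0.842, 0.539, 0.0], [0.539, 0.842, 0.0], [-0.0, 0.0, -1.0]]
force: [-0.3, -1.1, 0.0]
finger_gap: 0.601
```

```bash
python3 rel.py; python3 look.py w7; python3 - <<'E'
from cell import snapshot
from h import *
v=pickle.load(open('vise.pkl','rb'))
s=snapshot('side');w=snapshot('wrist');a,b=.035,.022
def dr(s,box,f,n):
    x0,y0,x1,y1=box
    c=cv2.resize(s['img'][y0:y1,x0:x1],None,fx=f,fy=f,interpolation=cv2.INTER_CUBIC)
    for P in ([(60e-3,.04,.058),(60e-3,-.04,.058)],[(-.01,.04,.058),(-.01,-.04,.058)],[(.025-a,b,.068),(.025+a,b,.068),(.025+a,-b,.068),(.025-a,-b,.068),(.025-a,b,.068)]):
        u=((proj(s,T(v,P))-[x0,y0]+.5)*f-.5).astype(int)
        for q in u: cv2.circle(c,tuple(int(t) for t in q),4,(0,255,0),1)
    cv2.imwrite(n,c)
dr(s,(245,125,355,210),7,'pics/side7.png')
u=proj(w,T(v,[(.025,0,.068)]))[0].astype(int);x0,y0=u[0]-60,max(0,u[1]-50)
dr(w,(x0,y0,x0+120,y0+96),6,'pics/w7a.png')
E
```

```text
t 18.15 vise-frame TCP mm [-5.100e+01  1.000e-01  2.413e+02] yaw err deg 0.00868135811641196 gap 0.6010250890847444 F [-0.3 -1.1  0. ]
18.2 [0.61652194 0.13434721 0.24008321] [[-0.842, 0.5394, -0.0018], [0.5394, 0.842, -0.0002], [0.0014, -0.0011, -1.0]] [ 0.13  0.21  1.36  0.    1.57 -0.87] 0.5951007507257539
```

View pics/w7a.png

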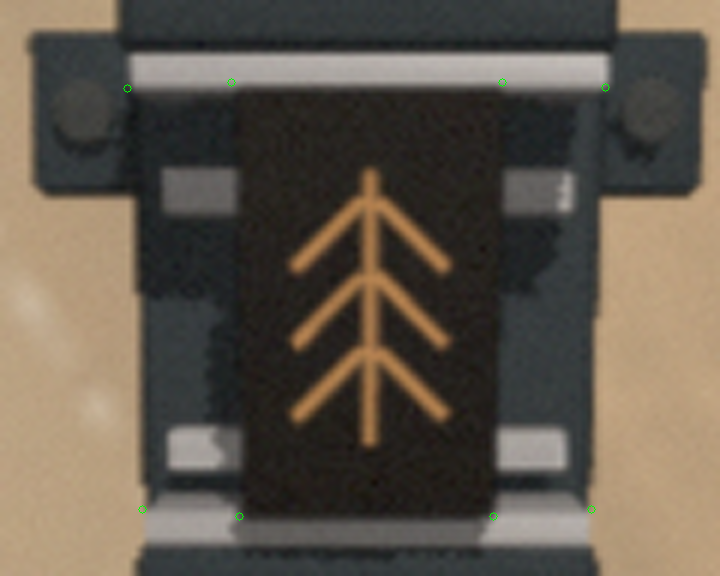

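View pics/side7.png

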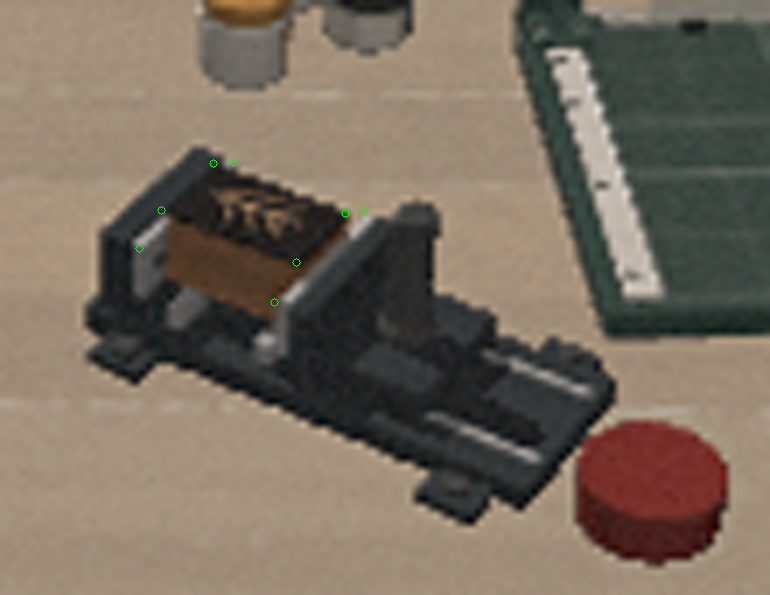

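The block is held between both jaws with no visible gap: its ends are at the fixed plate (368,88) and the moving plate (368,517) in the wrist crop. It is flat, square and lino up, and the gripper is clear. Handing in.

```bash
python3 -c "
from cell import job
print(job.job_done())"
```

```text
the job is handed in; nothing more can be done
None
```

The thick block is clamped in the dark vise and the job was handed in after about 18 s of the 45 s allowed. No verdict was reported.

I took the block across its 44 mm width and set it on the parallels at about vise x = 21 mm, y = 0, with the jaw open at about 0.002. I then gripped the post and slid the jaw up until it stopped firmly on the block.

Last checks:
- **Jaw:** it stopped with the TCP at vise x = -54.1 mm, a joint value of about 0.050. Wrist force rose to about 32 N, then I eased off and released.
- **Block:** the final wrist and side pictures show it lino up, square and centred, with no visible gap at either jaw. The outline I projected in the side picture sat about a pixel off, which is within the camera calibration error.
- **Gripper:** it was open and clear above the vise at hand-in, with about 1 N on the wrist.

No check failed. The joint value was worked out from the arm pose and the fitted vise pose, not read directly.

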